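Dip the gear unit and present the gauge rod for reading

TASK

Check the gear unit with its dip gauge: take the gauge rod out of its wooden rack by the black grip, push it gently, tip first, down the sloping guide tube until its collar stops on the mouth of the tube, then draw it right out again. Finish while still holding the rod in the gripper: level and still, its tip about 20 cm above the bench over the middle of the square white reading plate, clear of the rack and the gear unit; do not disturb the bolt, the nut and the tape measure.

Things in the scene. Friction and masses are not known exactly. Their poses are not given: they have to be found in the camera images.
- gauge_rod: loose dip gauge, 0.08 to 0.17 kg, lying in the rack. Origin on the rod's axis in the grip; +x along the rod to the tip, +z up as it lies. Black flat grip, x -40 to +32 mm, 12 mm thick (y), 22 high (z); neck of 12 mm diameter to x 50; collar disc of 26 mm diameter, x 50 to 56; steel rod of 8 mm diameter with dark rings, x 56 to its tip at 151. Centre of mass at about x +35 mm
- rod_tip (a point): the tip of the gauge rod, on its axis, at x = +151 mm
- collar_face (a point): centre of the collar's face towards the tip, on the rod's axis, at x = +56 mm; it stops on the mouth of the guide tube
- rod_rack: fixed wooden rack, base 150 x 60 x 10 mm, origin at the centre of its underside, +x towards the rod's tip. Two posts 12 x 44 mm, up to 67 mm high, with notches open at the top: at x -61 under the tail of the grip, at x +65 under the thin rod. The rod lies level, axis 60 mm above the bench, its origin at rack x -27; between the posts the grip is free, the rod lifts straight up
- gear_unit: fixed grey cast gear housing, flange 120 x 104 mm (x -80 to +40), 92 mm high, 100 over the breather; shaft stub on its -y side to y -71 mm. Origin on its underside; +x is the side on which the guide tube slopes up and out to its mouth at x +88, z +105 mm
- guide_tube: steel guide tube, part of the gear unit. Origin at the centre of its mouth; its +z points out of the mouth along the tube, 40 degrees above the horizontal; the rod goes in along -z. Outside 18 mm, bore 11 mm, straight, 105 mm deep (the tip does not reach the bottom), mouth flared to 18 mm bore over the first 9 mm, rim 25 mm outside
- reading_plate: square white plate lying fixed on the bench, 90 x 90 x 6 mm, origin at the centre of its underside; right of the black bench grinder as the robot sees it. The grinder, up to 0.26 m high, stands between it and the gear unit (about x 0.3 to 0.56, y -0.13 to 0.07): pass above it; space beyond the plate (larger x) is open and low
- bolt_m12: bystander: loose hexagon bolt standing on its head, 57 mm high, 21 mm wide; origin at the centre of its underside
- nut_m16: bystander: loose hexagon nut, 27 mm wide and 13 mm high; origin at the centre of its underside
- tape_measure: bystander: loose tape measure, 43 x 86 mm and 66 mm high; origin at the centre of its underside

How it is judged:
By the outcome, as a careful person would: the job done as asked, in the order asked, and still so for the second after the job is handed in, while the arm keeps its last pose, push and grip.
It also fails if it takes over 58 s, if anything falls off the work surface, if the arm or the gripper's body presses on something with over 40 N, if the wrist force passes 120 N, or if a joint passes its speed limit or range.

ROBOT

A 6-joint arm with a two-finger parallel gripper is mounted at the origin on a cart in front of the work surface, level with it; the furniture and walls round the work are solid. World frame = base frame: x ahead of the robot, y to its left, z up, the work surface at z = 0. Lengths are in m, angles in rad, forces in N, time in s.
With the tool pointing down it reaches from about 0.275 to 1 m from the base axis. Payload 8.4 kg.
Tool frame: the origin (TCP) lies on the centre line of the jaws, within the pads' length; the fingertips stand 17 mm ahead of it and the grasp point (between the pads) lies 2 mm behind it (bot.tcp_to_tips is the z of the fingertips in the tool frame, in m); z points along the fingers, y is the line along which they close (so a half turn about z gives the same grasp; the last joint's range is limited). The gripper opens to 85 mm and grips with 20 to 120 N. Pads are 22 mm wide; open, the fingers measure 114 mm over their backs; the gripper's body (76 mm by 85 mm) begins 54 mm behind the grasp point. The pads swing forward as they close: fully open they stand 13 mm farther back than shut.
Start: joints at [1.144, 0.353, 1.633, -0, 1.155, -0.002], TCP at [0.258, 0.569, 0.248] pointing down, gripper open.
Joint ranges: [-2.63, 2.63], [-0.92, 2.1], [0.06, 2.66], [-1.3, 4.44], [0, 2.69], [-3.02, 3.02]. Speed limits (rad/s): [2.22, 2.22, 2.79, 3.14, 3.14, 3.14].

INTERFACE

Orientations are given as a unit quaternion [x, y, z, w].
In Python, from workcell import bot, hand, kinematics, get_obs, vision, hand_in gives the robot as it stands. The module is installed in compiled form; this text tells all that it offers. Calls block until the motion is done:
- bot.reach(position, orientation): joint-space move of the TCP to a pose.
- bot.servo_line(position, ori=None, velocity=0.15): straight line of the TCP; ori=None keeps the orientation; velocity is the mean speed in m/s.
- bot.goto_joints(angles): joint-space move.
- hand.move_gripper(opening, strength=None): finger opening in m; strength is the grip in N (None keeps the last); returns when the fingers have stopped.
- bot.dwell(seconds).
- kinematics.solve_ik(position, orientation): joint angles nearest the present ones, or None.
- get_obs(): the state.
- vision.read_camera(name): name is "scene" or "top" or "wrist"; returns a dict with "frame" (400x640x3 uint8, red, green, blue), "intrinsics" (3x3 intrinsics, pixels), "view" (4x4, takes a point from world to camera coordinates). Camera axes: x right, y down, z forward; pixel columns grow to the right and rows downward; lengths in m; the calibration is good to about 2 mm. A picture is of the moment at which its call begins. There is no depth.
A pose or a line that the arm cannot do raises bot.IKError and nothing moves.
- hand_in(): hands the job in; it is judged then, once.
The state is a dict: "time_s": time; "joint_pos": joint angles; "joint_vel": joint speeds; "joint_efforts": joint torques, N m; "position": TCP position; "orientation": TCP orientation; "wrist_force": force on the tool from outside, world axes, zero at the start; "ft_torque": the same for the moment, N m; "gripper_width": finger opening in m; "grip_force": force on a finger pad.
Only numpy, scipy, OpenCV 4.12 (cv2) and the standard library are available. Lean on these libraries where they do the work, as an engineer would, in place of code of your own. Each camera call takes 0.05 s, during which the arm holds its last target. There are 200 camera calls.

## Working session

There is one attempt and no reset: what is moved stays moved. The work goes in short steps, each a Python script; the robot and the scene stay as the last script left them, time stands still between calls to the robot, and variables do not carry over. Pictures are saved under pics/ and viewed, at most 10 in all, crops included, and the job is handed in when it is done.

```bash
mkdir -p pics; python3 - <<'E'
from workcell import bot, hand, kinematics, get_obs, vision
import cv2, numpy as np, pickle
d={}
for n in ["scene","top"]:
    r=vision.read_camera(n); d[n]=r
    cv2.imwrite(f"pics/{n}0.png",r["frame"][:,:,::-1]); print(n,np.round(r["intrinsics"],1).tolist(),np.round(r["view"],3).tolist())
pickle.dump(d,open("cam0.pkl","wb"))
o=get_obs();print(o["time_s"],o["position"],o["orientation"])
E
```

```text
scene [[382.9, 0.0, 318.9], [0.0, 382.9, 196.7], [0.0, 0.0, 1.0]] [[-0.98, 0.2, -0.002, 0.576], [0.158, 0.769, -0.62, -0.043], [-0.122, -0.608, -0.785, 1.069], [0.0, 0.0, 0.0, 1.0]]
top [[412.2, 0.0, 323.3], [0.0, 412.2, 194.7], [0.0, 0.0, 1.0]] [[0.02, -1.0, 0.006, -0.014], [-0.98, -0.021, -0.199, 0.613], [0.199, -0.002, -0.98, 1.076], [0.0, 0.0, 0.0, 1.0]]
0.1 [0.2574263  0.56906896 0.2476447 ] [ 2.10798828e-01  9.77529260e-01 -6.20323052e-04 -1.21480792e-04]
```

View pics/scene0.png

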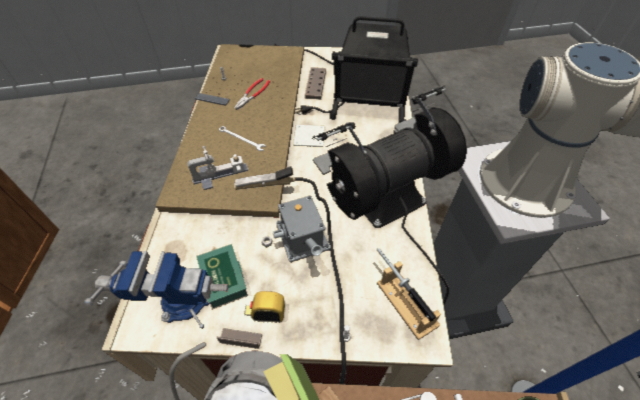

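View pics/top0.png

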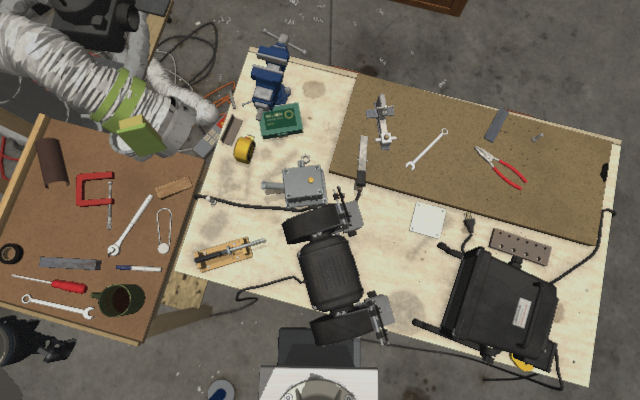

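The scene view shows the rack near (407,290), the gear unit near (302,228) with its tube towards the camera, and the tape at (267,305). In the top view the rod runs from about (197,262) to its tip at (265,240). The tube mouth is near (263,185), the plate at (428,219), and the nut at (306,158).

```bash
cat > h.py <<'E'
from workcell import bot, hand, kinematics, get_obs, vision, hand_in
import cv2, numpy as np, pickle
from scipy.spatial.transform import Rotation as R
def ray(c,uv):
    V=c["view"]; Rm=V[:3,:3]; o=-Rm.T@V[:3,3]
    d=Rm.T@np.linalg.inv(c["intrinsics"])@np.array([uv[0],uv[1],1.]); return o,d/np.linalg.norm(d)
def onz(c,uv,z):
    o,d=ray(c,uv); return o+d*(z-o[2])/d[2]
def tri(cs,uvs):
    A=np.zeros((3,3));b=np.zeros(3)
    for c,uv in zip(cs,uvs):
        o,d=ray(c,uv);P=np.eye(3)-np.outer(d,d);A+=P;b+=P@o
    p=np.linalg.solve(A,b)
    return p,[float(np.linalg.norm((np.eye(3)-np.outer(d,d))@(p-o))) for o,d in (ray(c,uv) for c,uv in zip(cs,uvs))]
def proj(c,p):
    q=c["view"][:3,:3]@np.asarray(p)+c["view"][:3,3]; q=c["intrinsics"]@q; return q[:2]/q[2]
def snap(n,name):
    c=vision.read_camera(n); pickle.dump(c,open(name+".pkl","wb")); cv2.imwrite(f"pics/{name}.png",c["frame"][:,:,::-1]); return c
def load(name): return pickle.load(open(name+".pkl","rb"))
def ori(rod,lean=0.):
    """tool quaternion: rod = rod's +x direction, tool z perpendicular-down to it, leaned by `lean` rad so that
    the fingers point towards the tip; closing line horizontal; x of tool roughly along rod"""
    x=np.array(rod,float);x/=np.linalg.norm(x); y=np.cross([0,0,-1.],x); y/=np.linalg.norm(y); z=np.cross(x,y)
    M=np.c_[x,y,z]@R.from_euler('y',lean).as_matrix()
    return M
E
python3 - <<'E'
from h import *
d=pickle.load(open("cam0.pkl","rb"));t=d["top"];s=d["scene"]
for n,uv,z in [("tip",(265,240),.06),("tail",(197,262),.06),("mouth",(263,185),.105),("unit",(303,183),.09),("plate",(428,219),.006)]:
    print(n,np.round(onz(t,uv,z),3))
w=vision.read_camera("wrist");o=get_obs()
Rt=R.from_quat(o["orientation"]).as_matrix();V=w["view"];C=-V[:3,:3].T@V[:3,3]
print("cam in tool",np.round(Rt.T@(C-o["position"]),3),np.round(Rt.T@V[:3,:3].T,3).tolist(),np.round(w["intrinsics"],1).tolist())
tip=onz(t,(265,240),.06);tail=onz(t,(197,262),.06);rd=tip-tail
for fl in (1,-1):
  for ln in (0,.35):
    M=ori(rd,ln)
    if fl<0: M=M@np.diag([-1,-1,1])
    q=R.from_matrix(M).as_quat()
    for p in [tail+rd*.22, tail+rd*.22+[0,0,.25]]: print(fl,ln,np.round(p,3),kinematics.solve_ik(p,q))
E
```

```text
tip [0.485 0.153 0.06 ]
tail [0.423 0.332 0.06 ]
mouth [0.627 0.159 0.105]
unit [0.638 0.054 0.09 ]
plate [ 0.559 -0.304  0.006]
cam in tool [ 0.071  0.001 -0.126] [[0.0, -0.96, -0.281], [1.0, -0.0, 0.001], [-0.001, -0.281, 0.96]] [[348.5, 0.0, 315.2], [0.0, 348.5, 199.5], [0.0, 0.0, 1.0]]
1 0 [0.436 0.292 0.06 ] [ 5.87466109e-01  4.62099234e-01  1.98340957e+00 -4.44089210e-16
  6.96083853e-01 -2.88980851e+00]
1 0 [0.436 0.292 0.31 ] [ 5.87466109e-01  1.39980009e-01  1.77271975e+00 -4.44089210e-16
  1.22889289e+00 -2.88980851e+00]
1 0.35 [0.436 0.292 0.06 ] [ 0.7805117   0.53729837  1.90557321 -0.40742197  0.89651625 -2.40880119]
1 0.35 [0.436 0.292 0.31 ] [ 0.7805117   0.21969694  1.71928885 -0.32144754  1.36898541 -2.6053465 ]
-1 0 [0.436 0.292 0.06 ] [ 5.87466109e-01  4.62099234e-01  1.98340957e+00 -4.44089210e-16
  6.96083853e-01  2.51784147e-01]
-1 0 [0.436 0.292 0.31 ] [ 5.87466109e-01  1.39980009e-01  1.77271975e+00 -4.44089210e-16
  1.22889289e+00  2.51784147e-01]
-1 0.35 [0.436 0.292 0.06 ] [ 0.7805117   0.53729837  1.90557321 -0.40742197  0.89651625  0.73279147]
-1 0.35 [0.436 0.292 0.31 ] [ 0.7805117   0.21969694  1.71928885 -0.32144754  1.36898541  0.53624615]
```

```bash
python3 - <<'E'
from h import *
rd=np.array([.062,-.179,0]);rd/=np.linalg.norm(rd)
F=np.diag([-1,-1,1])
q=R.from_matrix(ori(rd)@F).as_quat(); y=R.from_quat(q).as_matrix()[:,1]
c=np.array([.45,.24,.225])
out=[]
for n,p,qq in [("r1",c+.05*y,q),("r2",c-.05*y,q)]:
    bot.reach(p,qq); out.append(snap("wrist",n))
u=np.array([.0,-1,0]);q=R.from_matrix(ori(u)@F).as_quat(); y=R.from_quat(q).as_matrix()[:,1]
c=np.array([.627,.15,.265])
for n,p,qq in [("m1",c-.05*y,q),("m2",c+.05*y,q)]:
    bot.reach(p,qq); out.append(snap("wrist",n))
snap("scene","s2")
f=[o["frame"][:,:,::-1] for o in out]
for n,(a,b) in {"rr":(0,1),"mm":(2,3)}.items():
    cv2.imwrite(f"pics/{n}.png",np.hstack([f[a][:,120:520],f[b][:,120:520]]))
print(get_obs()["time_s"])
E
```

```text
3.625
```

View pics/rr.png

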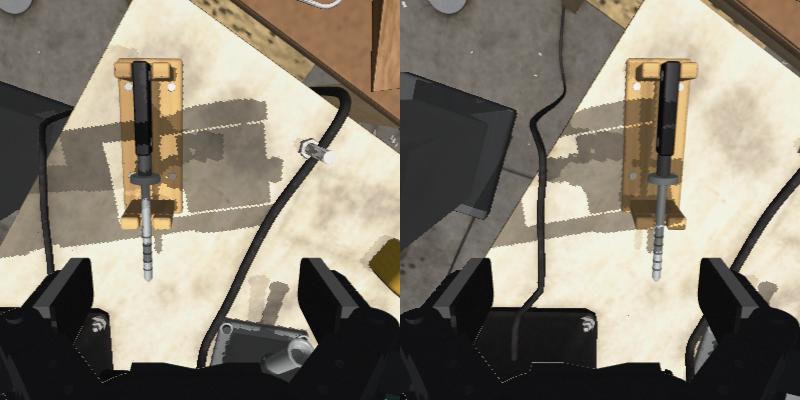

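View pics/mm.png

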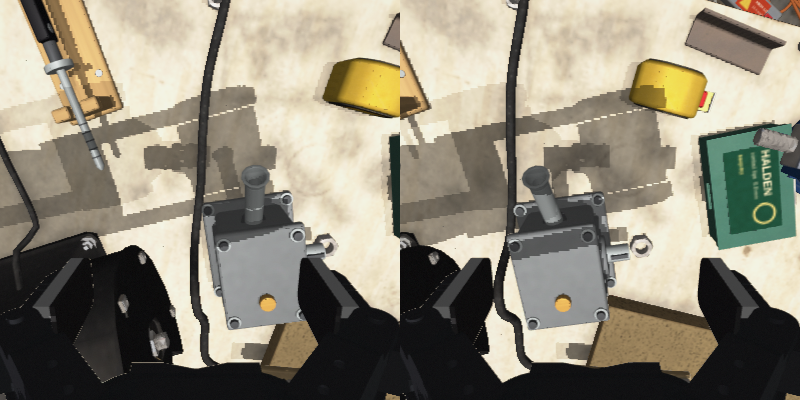

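In the wrist views the rod runs from tail (141,62) to tip (148,280) in the left view, and from (672,62) to (657,280) in the right. The bolt is at (318,150). The tube mouth is at about (254,175) and (537,177). I'll enlarge these for sub-pixel picks.

```bash
python3 - <<'E'
import cv2,numpy as np
def t(n,x0,y0,w,h,s): 
    im=cv2.imread(f"pics/{n}.png")[y0:y0+h,x0:x0+w]; im=cv2.resize(im,None,fx=s,fy=s,interpolation=cv2.INTER_CUBIC)
    return cv2.convertScaleAbs(im,alpha=1.2,beta=25)
cv2.imwrite("pics/A.png",np.hstack([t("m1",325,150,100,100,4),t("m2",205,150,100,100,4)]))
cv2.imwrite("pics/B.png",np.hstack([t("r1",190,55,160,240,2.5),t("r2",310-10,55,160,240,2.5)]))
E
```

```text
(no output)
```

View pics/A.png

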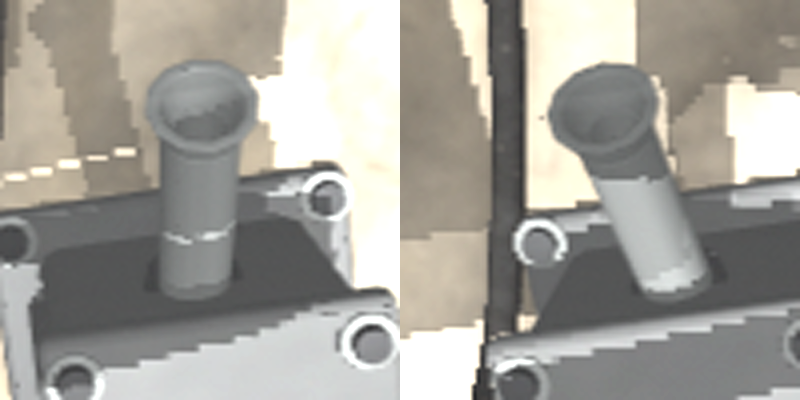

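View pics/B.png

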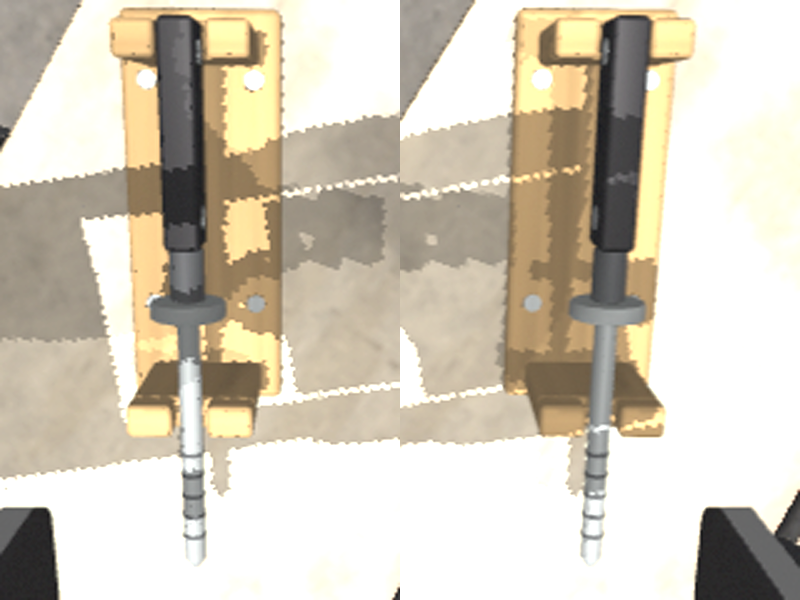

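```bash
python3 - <<'E'
from h import *
m=[load("m1"),load("m2")];r=[load("r1"),load("r2")]
P={}
for n,a,b in [("tip",(268.1,279.9),(376.1,279.9)),("rod",(265.7,192.7),(381.5,192.7)),("neck",(264.5,164.7),(383.7,164.7))]:
    p,e=tri(r,[a,b]);P[n]=p;print(n,np.round(p*1e3,1),np.round(np.array(e)*1e3,1))
for n,a,b in [("mouth",(375.1,175.6),(255.3,176.5)),("ax1",(374.5,199.6),(265.7,199.6)),("ax2",(373.9,217.1),(272.,216)),("FL",(343.4,245.3),(234.6,245.3)),("FR",(417.1,235.4),(322,234)),("BL",(355,323),(253,322)),("tubefoot",(373.3,221.5),(274,221.5))]:
    p,e=tri(m,[a,b]);P[n]=p;print(n,np.round(p*1e3,1),np.round(np.array(e)*1e3,1))
d=P["tip"]-P["neck"];print("rod dir",np.degrees(np.arctan2(d[1],d[0])),d[2],np.linalg.norm(d))
for a,b in [("ax2","mouth"),("ax1","mouth"),("ax2","ax1"),("BL","FL"),("FL","FR")]:
    d=P[b]-P[a];print(a,b,"yaw",np.degrees(np.arctan2(d[1],d[0])),"el",np.degrees(np.arcsin(d[2]/np.linalg.norm(d))))
t=pickle.load(open("cam0.pkl","rb"))
print("plate",onz(t["top"],(428,219),.006))
E
```

```text
tip [486.4 158.   62. ] [0.1 0.1]
rod [459.9 236.9  60.2] [0. 0.]
neck [451.9 260.4  61.9] [0. 0.]
mouth [626.5 159.8 105.1] [0.2 0.2]
ax1 [631.  132.7  82.3] [0.2 0.2]
ax2 [634.  110.6  66. ] [0.7 0.7]
FL [602.4  92.3  94.2] [0.2 0.2]
FR [683.7  84.1  47.8] [0.9 0.9]
BL [615.6  10.7  95.5] [0.6 0.6]
tubefoot [635.  102.8  58.9] [0.2 0.2]
rod dir -71.38024403680284 0.00012349723577333854 0.1081118419431047
ax2 mouth yaw 98.75601499901978 el 38.0778002865513
ax1 mouth yaw 99.39226288494004 el 39.672358576395425
ax2 ax1 yaw 97.97034651187283 el 36.003263836940256
BL FL yaw 99.17938577147102 el -0.9264827445202157
FL FR yaw -5.762858433883228 el -29.605547835010064
plate [ 0.55945131 -0.30371419  0.006     ]
```

```bash
cat >> h.py <<'E'
F=np.diag([-1.,-1,1]); LEAN=.25; GX=.008
mouth=np.array([.6265,.1598,.1051]); YAW=np.radians(98.9); EL=np.radians(40)
def d_out(yaw=YAW,el=EL): return np.array([np.cos(el)*np.cos(yaw),np.cos(el)*np.sin(yaw),np.sin(el)])
def pose(origin,rod):
    """TCP pose putting the rod's origin and +x there"""
    rod=np.asarray(rod)/np.linalg.norm(rod); M=ori(rod,LEAN)@F
    return np.asarray(origin)+GX*rod+.002*M[:,2], R.from_matrix(M).as_quat()
def ins(s,mouth=mouth,yaw=YAW,el=EL):
    d=d_out(yaw,el); return pose(mouth+(.056+s)*d,-d)
ra=np.radians(-71.4); rdir=np.array([np.cos(ra),np.sin(ra),0]); rorg=np.array([.4864,.158,.0605])-.151*rdir
plate=np.array([.5595,-.3037,.206])
E
python3 - <<'E'
from h import *
ps={"rack":pose(rorg,rdir),"up":pose(rorg+[0,0,.12],rdir),"pre":ins(.125),"in":ins(0),
"fin":pose(plate+[.151,0,0],[-1,0,0]),"finhi":pose(plate+[.151,0,.2],[-1,0,0])}
for k,(p,q) in ps.items():
    s=kinematics.solve_ik(p,q);print(k,np.round(p,3),None if s is None else np.round(s,2))
p,q=pose(rorg+[0,0,.12],rdir)
bot.reach(p,q); p,q=ps["rack"]
bot.servo_line(p,q,velocity=.08)
hand.move_gripper(.0,strength=70)
o=get_obs();print(o["time_s"],o["gripper_width"],o["grip_force"],o["wrist_force"],o["position"]-p)
bot.servo_line(*ps["up"],velocity=.06)
o=get_obs();print(o["time_s"],o["gripper_width"],o["grip_force"],o["wrist_force"],o["ft_torque"])
E
```

```text
rack [0.441 0.293 0.059] [ 0.72  0.52  1.92 -0.31  0.83  0.63]
up [0.441 0.293 0.179] [ 0.72  0.34  1.86 -0.26  1.06  0.54]
pre [0.606 0.292 0.214] [ 0.24  0.45  1.64  0.51  1.07 -0.18]
in [0.621 0.197 0.134] [ 0.09  0.54  1.7   0.54  1.01 -0.39]
fin [ 0.702 -0.304  0.204] [-0.37  0.74  1.12 -0.09  1.52  1.21]
finhi [ 0.702 -0.304  0.404] [-0.37  0.65  0.86 -0.09  1.87  1.18]
7.0583 0.010689025726452554 68.289874792099 [-0.32333615  0.1238048   1.40665798] [0.00020756 0.00013862 0.00016056]
9.2083 0.011035077322966203 68.06745886802673 [ 0.29464163 -0.84601214 -1.7368588 ] [0.19293293 0.06695622 0.04093555]
```

The grip width is 11 mm and the rod is lifted. I'll move to the pre-insertion pose and check the alignment.

```bash
python3 - <<'E'
from h import *
bot.reach(*ins(.125)); bot.dwell(.3)
s=snap("scene","s3");t=snap("top","t3")
d=d_out()
tiles=[]
for c in (s,t):
    u=proj(c,mouth+.06*d).round().astype(int); x0,y0=u-[50,50]; x0=max(x0,0)
    im=c["frame"][y0:y0+100,x0:x0+100,::-1]; tiles.append(cv2.resize(im,(400,400),interpolation=cv2.INTER_CUBIC))
    f=lambda p:np.round((proj(c,p)-[x0,y0]+.5)*4-.5,1)
    print(x0,y0,"mouth",f(mouth),"tip exp",f(mouth+.03*d),"collar",f(mouth+.125*d), "foot",f(mouth-.06*d))
cv2.imwrite("pics/C.png",cv2.convertScaleAbs(np.hstack(tiles),alpha=1.2,beta=25)); print(get_obs()["time_s"],get_obs()["wrist_force"])
E
```

```text
274 209 mouth [170.4 166.8] tip exp [185.6 184.3] collar [242. 249.] foot [143.  135.4]
193 134 mouth [280.6 206.3] tip exp [241.6 204.3] collar [107.9 197.7] foot [354.7 210. ]
10.375 [-0.28782483 -0.1215147  -1.41926058]
```

View pics/C.png

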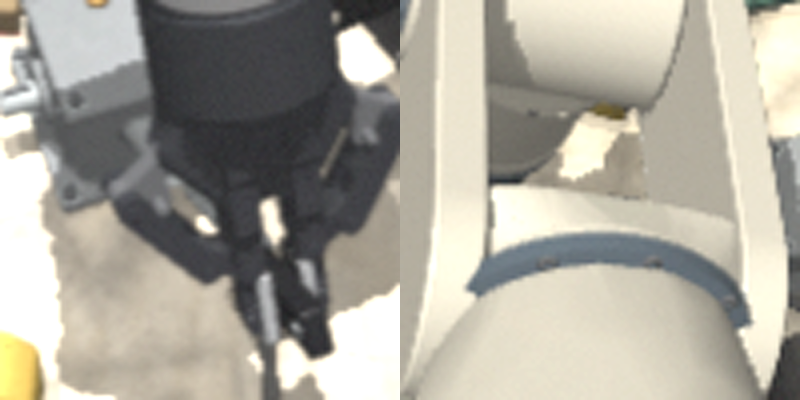

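The hand hides the tip in both fixed views. I'll insert under force feedback with small steps, lateral compliance and an abort limit.

```bash
cat > insert.py <<'E'
from h import *
import sys
def run(s,send,off,base,step=.003,lim=10):
    d=d_out()
    while s>send:
        s=max(send,s-step)
        p,q=ins(s,mouth+off); bot.servo_line(p,q,velocity=.03)
        o=get_obs(); f=o["wrist_force"]-base; fa=f@d; fl=f-fa*d
        off=off+np.clip(fl*5e-5,-3e-4,3e-4)
        print(f"s {s*1e3:.0f} ax {fa:.1f} lat {np.round(fl,1)} off {np.round(off*1e3,2)} tq {np.round(o['ft_torque'],2)}")
        if fa>lim or np.linalg.norm(fl)>15: print("STOP",o["time_s"]); break
    pickle.dump((s,off,base),open("ins.pkl","wb")); return s,off
E
python3 - <<'E'
from insert import *
base=np.mean([get_obs()["wrist_force"]],axis=0)
run(.125,.06,np.zeros(3),base,lim=6)
print(get_obs()["time_s"])
E
```

```text
s 122 ax 0.1 lat [ 0.1 -0.4  0.5] off [ 0.01 -0.02  0.02] tq [-0.31 -0.01  0.02]
s 119 ax 0.1 lat [ 0.3 -0.1  0.2] off [ 0.02 -0.02  0.03] tq [-0.33 -0.06 -0.02]
s 116 ax 0.6 lat [ 0.  -0.3  0.3] off [ 0.02 -0.04  0.05] tq [-0.27 -0.   -0.03]
s 113 ax 0.4 lat [-0.4  0.2 -0.3] off [ 0.   -0.03  0.03] tq [-0.25  0.01 -0.03]
s 110 ax -0.1 lat [ 0.6  0.3 -0.2] off [ 0.03 -0.01  0.02] tq [-0.25  0.03 -0.03]
s 107 ax 0.0 lat [ 0.4 -0.1  0.2] off [ 0.05 -0.02  0.03] tq [-0.22 -0.08 -0.01]
s 104 ax 0.1 lat [-0.2  0.7 -0.9] off [ 0.04  0.02 -0.01] tq [-0.22 -0.07  0.  ]
s 101 ax -0.4 lat [ 0.4  0.1 -0. ] off [ 0.06  0.02 -0.01] tq [-0.32 -0.08 -0.01]
s 98 ax 0.8 lat [ 0.8  0.4 -0.3] off [ 0.1   0.04 -0.03] tq [-0.25 -0.02  0.03]
s 95 ax -0.2 lat [ 0.7  0.2 -0.1] off [ 0.14  0.05 -0.04] tq [-0.25 -0.09 -0.02]
s 92 ax 0.4 lat [ 0.6  0.6 -0.6] off [ 0.17  0.08 -0.06] tq [-0.28 -0.06  0.  ]
s 89 ax -0.1 lat [ 0.2 -0.   0.1] off [ 0.17  0.08 -0.06] tq [-0.29 -0.02  0.03]
s 86 ax -0.2 lat [ 1.  -0.2  0.4] off [ 0.22  0.07 -0.04] tq [-0.29 -0.02 -0.02]
s 83 ax 0.4 lat [ 0.1  0.3 -0.3] off [ 0.23  0.08 -0.06] tq [-0.3  -0.04  0.02]
s 80 ax 0.8 lat [ 0.7  0.4 -0.3] off [ 0.26  0.1  -0.07] tq [-0.28  0.02  0.03]
s 77 ax -0.5 lat [ 0.6 -0.2  0.3] off [ 0.29  0.09 -0.06] tq [-0.25 -0.03 -0.  ]
s 74 ax 0.0 lat [ 0.3  0.1 -0. ] off [ 0.31  0.1  -0.06] tq [-0.35 -0.01 -0.02]
s 71 ax 1.1 lat [ 0.4  0.2 -0.1] off [ 0.33  0.1  -0.06] tq [-0.26 -0.06  0.02]
s 68 ax 0.9 lat [ 0.2  0.5 -0.5] off [ 0.34  0.13 -0.09] tq [-0.33  0.    0.04]
s 65 ax -0.7 lat [-0.5  0.  -0.1] off [ 0.31  0.13 -0.09] tq [-0.23 -0.01  0.  ]
s 62 ax -0.5 lat [ 0.7  0.3 -0.2] off [ 0.35  0.14 -0.1 ] tq [-0.27 -0.09 -0.05]
s 60 ax 1.2 lat [ 0.2 -0.4  0.5] off [ 0.36  0.12 -0.08] tq [-0.23 -0.05  0.04]
15.875
```

```bash
python3 - <<'E'
from insert import *
s,off,base=pickle.load(open("ins.pkl","rb"))
s,off=run(s,.006,off,base,lim=8)
if s<=.0061: s,off=run(s,-.008,off,base,step=.001,lim=5)
print(get_obs()["time_s"])
c=snap("wrist","w5")
cv2.imwrite("pics/w5.png",c["frame"][:,:,::-1]); print(proj(c,mouth),proj(c,mouth+.056*d_out()))
E
```

```text
s 57 ax 0.3 lat [-0.4 -0.  -0. ] off [ 0.34  0.12 -0.08] tq [-0.26 -0.03 -0.01]
s 54 ax 0.6 lat [-1.  -0.1 -0.1] off [ 0.29  0.12 -0.09] tq [-0.18 -0.06  0.06]
s 51 ax 0.5 lat [ 0.8  0.5 -0.4] off [ 0.33  0.14 -0.11] tq [-0.29  0.03  0.01]
s 48 ax -0.3 lat [ 0.  -0.2  0.2] off [ 0.33  0.13 -0.1 ] tq [-0.32 -0.   -0.01]
s 45 ax 0.3 lat [ 0.6  0.7 -0.7] off [ 0.36  0.17 -0.13] tq [-0.3  -0.05  0.03]
s 42 ax 0.0 lat [ 0.3  0.1 -0.1] off [ 0.37  0.17 -0.13] tq [-0.31 -0.02 -0.  ]
s 39 ax -1.0 lat [ 0.   0.2 -0.2] off [ 0.37  0.18 -0.15] tq [-0.29 -0.03 -0.02]
s 36 ax -0.2 lat [ 0.7 -0.2  0.4] off [ 0.41  0.17 -0.13] tq [-0.28 -0.04 -0.01]
s 33 ax 0.6 lat [-0.1  0.  -0. ] off [ 0.4   0.17 -0.13] tq [-0.37 -0.03 -0.04]
s 30 ax -0.7 lat [ 0.5 -0.1  0.2] off [ 0.43  0.17 -0.12] tq [-0.34  0.03 -0.03]
s 27 ax -0.6 lat [ 0.   0.3 -0.3] off [ 0.43  0.18 -0.13] tq [-0.41  0.04  0.  ]
s 24 ax -0.4 lat [ 0.2 -0.1  0.1] off [ 0.44  0.18 -0.13] tq [-0.37 -0.   -0.03]
s 21 ax -1.1 lat [-0.4 -0.5  0.5] off [ 0.42  0.15 -0.1 ] tq [-0.41  0.04 -0.02]
s 18 ax -0.3 lat [-0.2  0.1 -0.1] off [ 0.41  0.15 -0.11] tq [-0.36  0.05 -0.05]
s 15 ax -1.2 lat [-0.1 -0.8  0.9] off [ 0.41  0.12 -0.06] tq [-0.41  0.02 -0.06]
s 12 ax 0.4 lat [ 0.5 -0.5  0.6] off [ 0.43  0.09 -0.03] tq [-0.35  0.05  0.07]
s 9 ax 0.1 lat [ 0.2 -0.5  0.7] off [0.45 0.07 0.01] tq [-0.34  0.04 -0.03]
s 6 ax 0.3 lat [ 0.  -0.4  0.5] off [0.45 0.04 0.03] tq [-0.32  0.01 -0.06]
s 5 ax 0.5 lat [-0.3 -0.6  0.6] off [0.43 0.01 0.06] tq [-0.31 -0.06  0.01]
s 4 ax -1.1 lat [ 0.2  0.2 -0.2] off [0.44 0.03 0.05] tq [-0.31 -0.04 -0.03]
s 3 ax 0.3 lat [ 1.1  0.2 -0. ] off [0.49 0.03 0.05] tq [-0.3  -0.04  0.04]
s 2 ax 2.6 lat [-0.7  0.2 -0.4] off [0.46 0.04 0.03] tq [ 0.06  0.07 -0.  ]
s 1 ax 9.0 lat [-1. -1.  1.] off [ 0.41 -0.01  0.08] tq [0.75 0.36 0.05]
STOP 21.625
21.625
[312.18339177 364.24223041] [311.58729952 275.19997878]
```

View pics/w5.png

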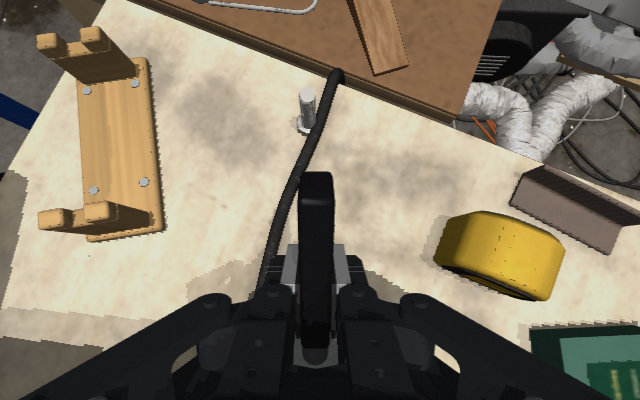

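Axial force rose to 9 N with the collar within 1 mm of its predicted position, so the rod is seated. The grip at (316,255) sits straight between the fingers, with the bolt (308,108) and tape (500,255) untouched. Next I'll draw the rod out and carry it over.

```bash
python3 - <<'E'
from h import *
s,off,base=pickle.load(open("ins.pkl","rb"))
t=pickle.load(open("cam0.pkl","rb"))["top"]
g=t["frame"][195:245,400:455].min(axis=2); m=cv2.threshold(g,0,255,cv2.THRESH_OTSU)[1]
n,l,st,ce=cv2.connectedComponentsWithStats(m); k=max(range(1,n),key=lambda i:st[i,4] if l[24,28]==i else 0)
print("plate px",ce[k]+[400,195],st[k],onz(t,ce[k]+[400,195],.006),cv2.minAreaRect(np.argwhere(l==k)[:,::-1].astype(np.float32)))
bot.dwell(.4)
o=get_obs();print("seated",(o["wrist_force"]-base)@d_out(),o["gripper_width"])
bot.servo_line(*ins(.06,mouth+off),velocity=.05)
print(get_obs()["wrist_force"]-base)
bot.servo_line(*ins(.17,mouth+off),velocity=.07)
o=get_obs();print("out",o["time_s"],o["wrist_force"]-base)
def lv(x,y,z,deg): a=np.radians(deg);return pose([x,y,z],[np.cos(a),np.sin(a),0])
for w in [lv(.62,.29,.45,-90),lv(.72,.02,.45,-135),lv(.71,-.304,.42,-180)]:
    sol=kinematics.solve_ik(*w);print(np.round(w[0],3),None if sol is None else np.round(sol,2))
E
```

```text
plate px [425.33194502 222.02707205] [   0    0   55   50 2401] [ 0.55054284 -0.29579431  0.006     ] ((27.0, 24.5), (49.0, 54.0), 90.0)
seated 8.512816682756862 0.011042692238629888
[ 0.50621305  0.77587659 -0.60838659]
out 25.1333 [ 0.72434725 -0.03633341 -0.08359201]
[0.62  0.282 0.448] [ 0.53  0.4   1.16 -0.22  1.71  0.51]
[0.714 0.014 0.448] [ 0.09  0.51  1.   -0.16  1.83  0.85]
[ 0.702 -0.304  0.418] [-0.37  0.65  0.84 -0.1   1.89  1.18]
```

```bash
python3 - <<'E'
from h import *
def lv(x,y,z,deg): a=np.radians(deg);return pose([x,y,z],[np.cos(a),np.sin(a),0])
for w in [lv(.62,.29,.45,-90),lv(.72,.02,.45,-135),lv(.71,-.304,.42,-180)]:
    bot.reach(*w)
bot.dwell(.2)
o=get_obs();print(o["time_s"],o["gripper_width"],o["wrist_force"])
c=snap("wrist","w6"); print(proj(c,[.559,-.304,.006]),proj(c,[.559,-.304,.42]))
t=pickle.load(open("cam0.pkl","rb"))["top"]
a=cv2.resize(t["frame"][190:250,398:458,::-1],(400,400),interpolation=cv2.INTER_CUBIC)
a=cv2.convertScaleAbs(a,alpha=1.6,beta=-150)
b=np.zeros((400,400,3),np.uint8); f=c["frame"][:,:,::-1]; b[:250]=cv2.resize(f,(400,250))
cv2.imwrite("pics/D.png",np.hstack([a,b]))
E
```

```text
28.5 0.010875059224476107 [ 0.4149617   0.73644067 -1.70699729]
[316.73384481 166.8341372 ] [318.65723243 457.45439063]
```

View pics/D.png

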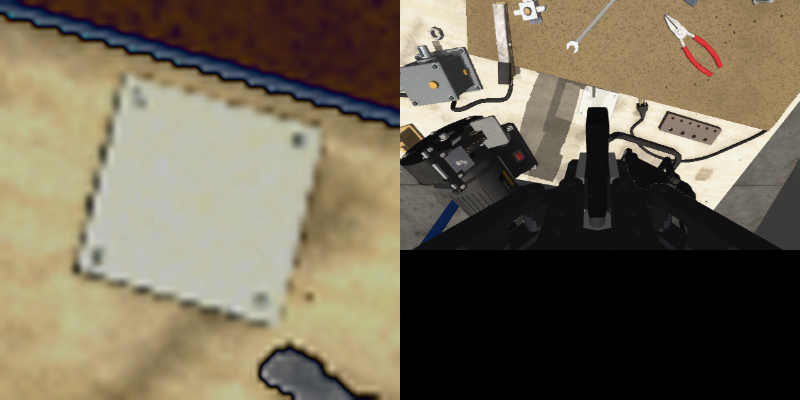

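```bash
python3 - <<'E'
from h import *
t0=pickle.load(open("cam0.pkl","rb"))["top"]; pl=onz(t0,(427.5,219.4),.006);print(pl)
tip=np.array([pl[0],pl[1],.200])
for z in (.3,.2):
    tip[2]=z; bot.servo_line(*pose(tip+[.151,0,0],[-1,0,0]),velocity=.12); o=get_obs(); print(o["time_s"],o["wrist_force"])
bot.dwell(.4)
tiles=[]
for n in ("scene","top"):
    c=snap(n,n+"7"); u=proj(c,tip).round().astype(int); x0,y0=np.clip(u-[50,50],0,[540,300])
    tiles.append(cv2.resize(c["frame"][y0:y0+100,x0:x0+100,::-1],(400,400),interpolation=cv2.INTER_CUBIC))
    print(n,x0,y0,[np.round((proj(c,p)-[x0,y0]+.5)*4-.5) for p in (tip,tip+[.095,0,0],pl)])
cv2.imwrite("pics/E.png",np.hstack(tiles))
o=get_obs();print(o["time_s"],o["gripper_width"],np.abs(o["joint_vel"]).max(),o["position"])
E
```

```text
[ 0.5582638  -0.30224288  0.006     ]
29.7 [ 0.07136231 -0.09131806 -0.96805084]
30.6833 [-0.26486463  1.08882464 -0.77896352]
scene 257 31 [array([202., 201.]), array([ 62., 218.]), array([209., 417.])]
top 398 158 [array([201., 202.]), array([195.,  49.]), array([120., 247.])]
31.1833 0.011124406083150545 0.004039311399623326 [ 0.70078632 -0.30225553  0.19816289]
```

View pics/E.png

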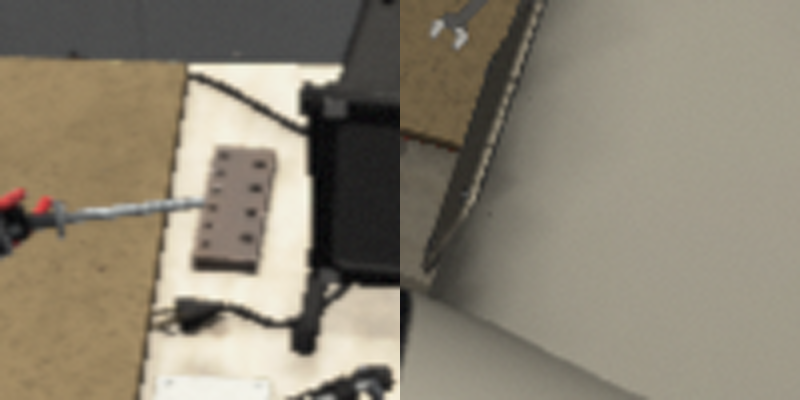

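The tip shows at (203,202) against a predicted (202,201), and the collar at (62,218), exactly as predicted. The rod is level and still over the plate.

```bash
python3 -c "
from workcell import *
from workcell import hand_in
print(hand_in())"
```

```text
the job is handed in; nothing more can be done
None
```

I handed the job in at about 31 s of the 58 s limit: the rod went down the tube until the collar stopped (about 9 N), was drawn right out, and is now held level and still with its tip 20 cm above the bench over the middle of the reading plate.

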